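# Shut the open push-fit port of the air block with the plug that fits

### The arm

A 7-joint arm with a two-finger parallel gripper is mounted at the origin on a cart in front of the work surface, level with it; the furniture and walls round the work are solid. World frame = base frame: x ahead of the robot, y to its left, z up, the work surface at z = 0. Lengths are in m, angles in rad, forces in N, time in s.
With the tool pointing down it reaches from about 0.425 to 0.95 m from the base axis. Payload 16.7 kg.
Tool frame: the origin (TCP) lies on the centre line of the jaws, within the pads' length; the fingertips stand 17 mm ahead of it and the grasp point (between the pads) lies 2 mm behind it (env.tip_reach is the distance from the TCP to the fingertips, in m); x points along the fingers, z is the direction in which the jaws open and shut, and the axes are right-handed (so a half turn about x gives the same grasp; the last joint's range is limited). The gripper opens to 94 mm and grips with 3 to 60 N. Pads are 16 mm wide; open, the fingers measure 119 mm over their backs; the gripper's body (75 mm by 177 mm) begins 78 mm behind the grasp point.
Start: joints at [-1.458, 0.426, 0.074, 1.606, -0.034, 1.111, -0.067], TCP at [0.175, 0.652, 0.184] pointing down, gripper open.
Joint ranges: [-2.85, 2.85], [-0.5, 2.14], [-1.23, 1.37], [0.21, 2.46], [-1.02, 4.16], [0.16, 2.05], [-2.73, 2.73]. Speed limits (rad/s): [1.89, 1.89, 2.39, 2.39, 3.01, 3.01, 3.01].

### API

Orientations are given as a rotation vector (axis times angle).
In Python, from workcell import env, cams gives the robot as it stands.
- The arm moves only by the shell command python3 -m handwheel 'ROWS' [OPENING] [FORCE]. ROWS is JSON, a list of rows, each a list of 4 numbers: the shift along the world's x, y, z in m, then the turn about the world's z in rad. A call has 1 to 10 rows; each row shifts and turns the pose as measured when the row begins; what a row does not reach is not made up. A row lasts 1/10 s, in which the tool goes at most 50 mm and 8.59 degrees, less where a joint would pass 70% of its speed; a pose out of reach is approached as far as the arm can. A call with a gripper value outside its range is refused whole. OPENING is the opening, from 0 (shut) to 1 (fully open), set as the call begins (- or left out, the last holds). The fingers move at their own pace and stop on an object; FORCE is the grip in N (left out, the last holds). Time passes only in rows, so rows that do not move let the fingers close. It gives the time, the measured TCP pose, the force and the opening at its end, in the units of the state.
- env.observe(): the state, without advancing time (a new reading comes with each control period).
- cams.get_image(name): name is "side" or "top"; returns (picture, depth): 400x640x3 uint8, red, green, blue; 400x640 float32, m along the optical axis (not along the pixel's ray), 0 where there is no reading.
- cams.camera_model(name): a dict with "mtx" (3x3 intrinsics, pixels), "dist_coeffs" ([k1, k2, p1, p2, k3] as OpenCV has them; the pictures are not rectified), "extrinsics" (4x4, takes a point from world to camera coordinates). Camera axes: x right, y down, z forward; pixel columns grow to the right and rows downward; lengths in m; the calibration is good to about 2 mm. A picture is of the moment at which its call begins. camera_model takes no time and is no camera call.
- env.close_job(): hands the job in, once; it reports no verdict.
The state is a dict: "time_s": time; "joint_positions": joint angles; "qd": joint speeds; "effort": joint torques, N m; "tcp_pos": TCP position; "tool_rot": TCP orientation; "force": force on the tool from outside, world axes, zero at the start; "ft_torque": the same for the moment, N m; "gripper_width": opening from 0.0 (shut) to 1.0 (fully open).
Only numpy, scipy, OpenCV 4.12 (cv2) and the standard library are available. Lean on these libraries where they do the work, as an engineer would, in place of code of your own. Each camera call takes 0.05 s, during which the arm holds its last target.

### The job

Close off the one open fitting on the filling machine's air block: take the thick-stemmed plug out of the spare-plug rack and push it into the fitting, straight and without forcing it, until it locks fully home and stays in by itself. Its mouth sits a little off-centre on its base, so feel your way in; leave the slim plug and everything else where it is.

Things in the scene. Friction and masses are not known exactly. Their poses are not given: they have to be found in the camera images.
- fitting: The open push-fit fitting: steel hexagon base about 53 mm across and 9 mm high, carrying an upright grey plastic cartridge (37 mm diameter, two black bands) that is open at the top. Origin: centre of the base's underside, on the air block's top, 34 mm above the counter; z up. Fixed. The cartridge stands 5.5 mm off this axis, in a direction that differs each time and that the pose does not tell.
- fitting_rim (a point): Point on the base's axis at the height of the cartridge's flat rim, 42 mm above the fitting's origin. The hole (21.4 mm diameter, upright, no chamfer) is centred 5.5 mm sideways from this point, in an unknown direction: look or feel for it. Outside radius of the rim 18.5 mm. Rim and plug are hard: touch down slowly (about 15 mm/s or less).
- fitting_home (a point): Where the plug's tip is when locked, in height: on the base's axis, 26.5 mm below the rim (the plug's own axis is 5.5 mm beside it). Four spring jaws inside are spread over the last 10 mm and snap in behind the plug's barb; a sprung valve pushes back over the last 3 mm. Needs 8 to 14 N; the plug can go some 2 mm past this before a hard stop and springs back to it. Over 60 N is forcing it.
- jaw_0 (a joint): Outward travel in m of one of the fitting's four spring jaws (one inside, out of sight): 0 at rest, about 0.0018 while the plug's barb spreads it, back near 0 once it has snapped in behind the barb, that is, locked.
- jaw_2 (a joint): Outward travel in m of one of the fitting's four spring jaws (the opposite one to jaw_0, inside, out of sight): 0 at rest, about 0.0018 while the plug's barb spreads it, back near 0 once it has snapped in behind the barb, that is, locked.
- air_block: Aluminium block, fixed, 60 x 200 x 34 mm, small round gauge on its front. Origin: centre of its underside; y along its length. Three port places on top at y = -60, 0 and +60 mm: one has the open fitting, two have low steel hexagon caps (14 mm high); which is which varies.
- plug_thick: The plug to use, black plastic, 60 g, 73.5 mm tall. Origin: centre of the stem's tip (lowest point), z up along it. Going up: nose 16.4 mm diameter widening to 20 mm at 5 mm, barb to 6.5, neck to 12, stem 20 mm diameter to 29.5, flange 30 mm diameter to 33.5, flat grip to 73.5. Hangs in a rack hole, tip 15.5 mm above the counter. Locked, a 3 mm gap is left between flange and rim.
- plug_grip (a point): Middle of the thick plug's flat grip, 57.5 mm above its tip. The grip is 14 mm thick along the plug's x, 34 mm wide along its y, and 40 mm tall: pinch it across x, firmly (30 N or more).
- plug_slim: The wrong plug, too slim to lock: same height and build, but stem 13 mm, flange 27 mm and grip 10 mm thick. Origin at the stem's tip, z up. It stays in the rack; which hole holds which plug varies.
- plug_rack: Aluminium rack, fixed: plate 70 x 160 mm whose top is 45 mm above the counter, on two end legs, with two 22.5 mm holes at y = -45 and +45 mm. Origin: centre of its footprint on the counter; y along its length, z up.
- stamp: Bystander: wooden hand stamp, 25 x 34 x 59 mm, upright. Origin under its centre.
- ballotin_a: Bystander: dark brown closed card box, 71 x 113 x 51 mm. Origin under its centre.
- pastille_tin: Bystander: round tin, 70 mm diameter, 36 mm high. Origin under its centre.
Not all that is in view belongs to the job. Leave any blue or purple look-alike of the plug_thick alone.

How it is judged:
By the outcome, as a careful person would: the job done as asked, in the order asked, and still so for the second after the job is handed in, with the robot touching nothing.
It also fails if it takes over 72 s, if anything falls off the work surface, if the arm or the gripper's body presses on something with over 40 N, if the wrist force passes 120 N, or if a joint passes its speed limit or range.

## Working session

There is one attempt and no reset: what is moved stays moved. The work goes in short steps, Python scripts to look and compute and a shell command to move; the robot and the scene stay as the last step left them, time stands still between calls to the robot, and variables do not carry over. Pictures are saved under pics/ and viewed, and the job is handed in when it is done.

```bash
mkdir -p pics; ls; python3 - <<'E'
from workcell import env,cams
import cv2,numpy as np
s=env.observe();print({k:np.round(v,4).tolist() for k,v in s.items()})
for n in("side","top"):
    p,d=cams.get_image(n);cv2.imwrite(f"pics/{n}0.png",p[:,:,::-1]);np.save(f"pics/{n}0.npy",d)
    m=cams.camera_model(n);print(n,np.round(m["mtx"],1).tolist(),np.round(m["dist_coeffs"],3),np.round(m["extrinsics"],3).tolist())
E
```

```text
pics
{'time_s': 0.0, 'joint_positions': [-1.4585, 0.4267, 0.0739, 1.6066, -0.0341, 1.1108, -0.0671], 'qd': [0.0012, -0.0002, -0.0008, -0.0012, 0.0005, -0.0002, -0.0006], 'effort': [0.0003, -93.5818, 3.667, -45.4191, -0.0487, 0.0202, 0.0001], 'tcp_pos': [0.1746, 0.6516, 0.1832], 'tool_rot': [-1.015, 1.3227, 1.0136], 'force': [-1.1015, -0.32, -0.291], 'ft_torque': [-0.0133, -0.0156, 0.0164], 'gripper_width': 0.9981}
side [[370.2, 0.0, 314.1], [0.0, 370.2, 201.9], [0.0, 0.0, 1.0]] [-0.034  0.     0.     0.     0.   ] [[-0.97, -0.241, -0.02, 0.524], [-0.125, 0.569, -0.813, 0.162], [0.207, -0.786, -0.582, 0.839], [0.0, 0.0, 0.0, 1.0]]
top [[454.4, 0.0, 321.4], [0.0, 454.4, 199.6], [0.0, 0.0, 1.0]] [-0.061  0.     0.     0.     0.   ] [[0.017, -1.0, -0.003, -0.047], [-0.988, -0.016, -0.151, 0.555], [0.151, 0.006, -0.988, 1.108], [0.0, 0.0, 0.0, 1.0]]
```

View pics/top0.png

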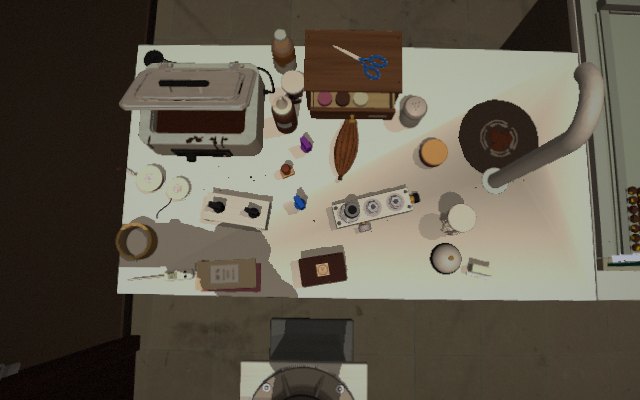

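View pics/side0.png

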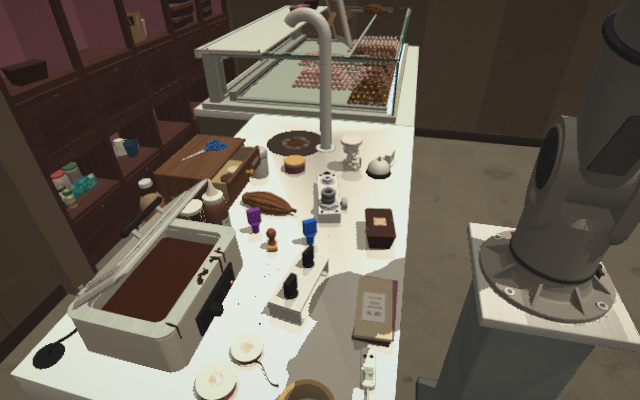

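Top: the rack is at about (236,210), with plugs at (217,206) and (253,211). The air block is at (372,206), with the open fitting at about (351,211). A blue look-alike is at (299,202) and a purple one at (306,144). I'll zoom in.

```bash
python3 - <<'E'
import cv2,numpy as np
t=cv2.imread("pics/top0.png");s=cv2.imread("pics/side0.png")
r=lambda i,f:cv2.resize(i,None,fx=f,fy=f,interpolation=cv2.INTER_CUBIC)
a=r(t[180:240,195:275],5);b=r(t[180:240,325:425],4) 
c=np.zeros((540,800,3),np.uint8);c[:300,:400]=a;c[300:540,:400]=b
c[:400,400:]=r(s[160:260,270:370],4);
c[:300,:400]=a
cv2.imwrite("pics/z0.png",c)
cv2.imwrite("pics/z1.png",r(s[240:320,260:360],6))
E
```

```text
(no output)
```

View pics/z0.png

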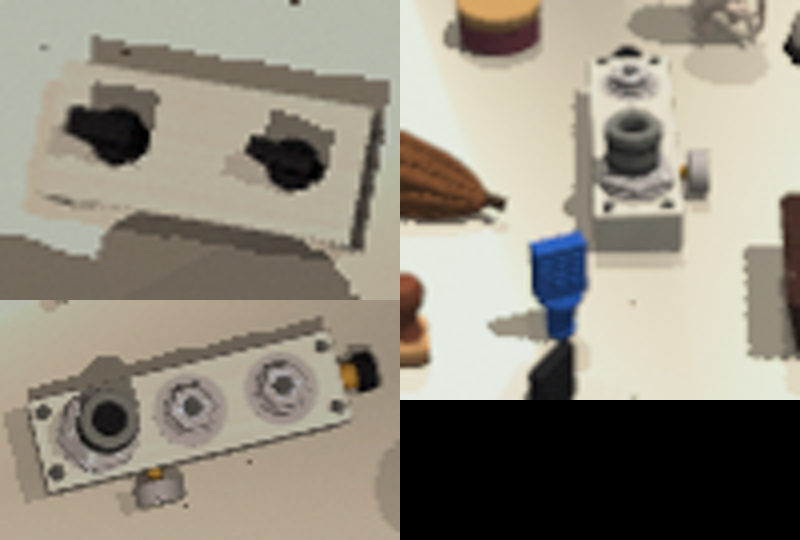

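View pics/z1.png

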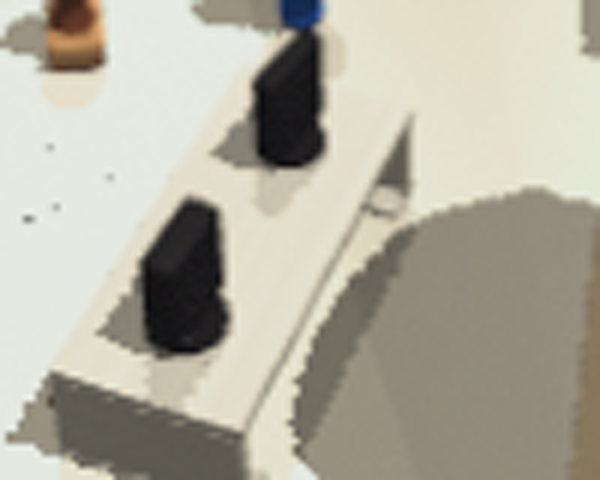

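```bash
cat > h.py <<'E'
import numpy as np,cv2
from workcell import env,cams
def cloud(n,d):
    m=cams.camera_model(n);E=np.array(m["extrinsics"]);h,w=d.shape
    u,v=np.meshgrid(np.arange(w),np.arange(h))
    p=cv2.undistortPoints(np.stack([u,v],-1).reshape(-1,1,2).astype(np.float64),np.array(m["mtx"]),np.array(m["dist_coeffs"])).reshape(h,w,2)
    P=np.concatenate([p*d[...,None],d[...,None]],-1)
    W=(P-E[:3,3])@E[:3,:3]; W[d==0]=np.nan
    return W
def proj(n,P):
    m=cams.camera_model(n);E=np.array(m["extrinsics"])
    return cv2.projectPoints(np.atleast_2d(P).astype(float),cv2.Rodrigues(E[:3,:3])[0],E[:3,3],np.array(m["mtx"]),np.array(m["dist_coeffs"]))[0].reshape(-1,2)
E
python3 - <<'E'
from h import *
for n in("side","top"):
    d=np.load(f"pics/{n}0.npy");W=cloud(n,d);im=cv2.imread(f"pics/{n}0.png")
    c={"top":[(217,206),(253,211),(351,211)],"side":[(290,285),(308,258),(327,190)]}[n]
    for (u,v) in c: print(n,u,v,W[v,u])
    # table height
    print("table",np.nanmedian(W[...,2][np.abs(W[...,2])<.02]))
    inb=lambda x0,x1,y0,y1,z0,z1:(W[...,0]>x0)&(W[...,0]<x1)&(W[...,1]>y0)&(W[...,1]<y1)&(W[...,2]>z0)&(W[...,2]<z1)
    R=inb(.35,.6,.05,.32,.037,.052); P=W[R];print("rackplate",len(P),P.mean(0))
    if len(P): print(cv2.minAreaRect(P[:,:2].astype(np.float32)), np.median(P[:,2]))
    P=W[inb(.35,.6,.05,.32,.06,.12)&(im.max(-1)<80)]
    print("plugs",len(P));
    if len(P):
        for k in (0,1):
            m=P[:,1]<np.median(P[:,1]); Q=P[m if k else ~m];print(Q.shape,Q.min(0),Q.max(0),Q.mean(0)); print(cv2.minAreaRect(Q[:,:2].astype(np.float32)))
    P=W[inb(.35,.6,-.25,.0,.029,.04)];print("block",len(P));print(cv2.minAreaRect(P[:,:2].astype(np.float32)))
    P=W[inb(.35,.6,-.25,.0,.070,.09)];print("rim",len(P),P.mean(0));print(cv2.minAreaRect(P[:,:2].astype(np.float32)),cv2.minEnclosingCircle(P[:,:2].astype(np.float32)),P[:,2])
E
```

```text
side 290 285 [0.5281643  0.23512848 0.08504815]
side 308 258 [0.51672456 0.14304985 0.07223359]
side 327 190 [ 0.53340561 -0.12371438  0.07042702]
table 0.00046150057414335823
rackplate 1624 [0.52313614 0.19013726 0.04517005]
((0.5258318781852722, 0.17747405171394348), (0.16257530450820923, 0.07095615565776825), 81.79432678222656) 0.04531961235485932
plugs 342
(171, 3) [0.52343443 0.21736152 0.06016501] [0.54145829 0.24144748 0.0913515 ] [0.53131799 0.23154946 0.0793228 ]
((0.5325819849967957, 0.22829875349998474), (0.02477024309337139, 0.013924564234912395), 78.59746551513672)
(171, 3) [0.51181816 0.1180449  0.06001617] [0.53473798 0.21710156 0.09267944] [0.52003019 0.1518623  0.07959946]
((0.5238357782363892, 0.1670953929424286), (0.09928516298532486, 0.013648668304085732), 82.84771728515625)
block 502
((0.5266819596290588, -0.16362819075584412), (0.0816425159573555, 0.1906406432390213), 13.444101333618164)
rim 93 [ 0.52766559 -0.11147001  0.07491985]
((0.5284081697463989, -0.11345299333333969), (0.03239559009671211, 0.03673551604151726), 12.355836868286133) ((0.5272616147994995, -
[... 2782 characters left out ...]
 0.07073595 0.07533966 0.0730627
 0.07737004 0.07993348 0.07738217 0.07626555 0.0736094  0.07458489
 0.07121683 0.07458912 0.07497827 0.07680429 0.07392845 0.0766283
 0.07405207 0.07375479 0.07579046 0.07012344 0.07175844 0.07282093
 0.07443551 0.07325611 0.0704015  0.07741958 0.07816595 0.07285967
 0.07748911 0.07233877 0.07371409 0.07442636 0.07107714 0.07461384
 0.07437792 0.07423298 0.07032416 0.07333935 0.07792275 0.073469
 0.07294281 0.07442095 0.07157878 0.07426848 0.0756165  0.07701203
 0.07730105 0.07639044 0.07348667 0.07145111 0.07650871 0.07291735
 0.07543226 0.07796568 0.07298091 0.07409622 0.07218739 0.07623792
 0.07197033 0.07811739 0.07744062 0.07438351 0.07371263 0.0747782 ]
```

```bash
python3 - <<'E'
from h import *
for n in("side","top"):
    d=np.load(f"pics/{n}0.npy");W=cloud(n,d);im=cv2.imread(f"pics/{n}0.png")
    for y0,y1 in((.18,.27),(.09,.17)):
      for z0 in(.058,.084):
        P=W[(W[...,0]>.48)&(W[...,0]<.58)&(W[...,1]>y0)&(W[...,1]<y1)&(W[...,2]>z0)&(W[...,2]<.12)&(im.max(-1)<90)]
        r=cv2.minAreaRect(P[:,:2].astype(np.float32));print(n,y0,z0,len(P),np.round(r[0],4),np.round(r[1],4),round(r[2],1),"zmax",P[:,2].max().round(4))
    # rim of fitting z>0.072 ring centre by circle LSQ incl. dark hole
    P=W[(W[...,0]>.48)&(W[...,0]<.58)&(W[...,1]>-.16)&(W[...,1]<-.07)&(W[...,2]>.073)]
    print("rim",P.mean(0),cv2.minEnclosingCircle(P[:,:2].astype(np.float32)))
    P=W[(W[...,0]>.44)&(W[...,0]<.62)&(W[...,1]>-.27)&(W[...,1]<-.05)&(W[...,2]>.029)&(W[...,2]<.039)]
    h=cv2.convexHull(P[:,:2].astype(np.float32));print(h.reshape(-1,2).round(3).tolist())
E
```

```text
side 0.18 0.058 215 [0.5319 0.2245] [0.0326 0.014 ] 78.6 zmax 0.0927
side 0.18 0.084 96 [0.5316 0.2238] [0.031  0.0137] 77.3 zmax 0.0927
side 0.09 0.058 154 [0.5189 0.1344] [0.0331 0.0116] 69.6 zmax 0.0916
side 0.09 0.084 58 [0.5189 0.1343] [0.0334 0.0098] 72.5 zmax 0.0916
rim [ 0.52844087 -0.11268911  0.07593956] ((0.5285524129867554, -0.11343734711408615), 0.019040238112211227)
[[0.5910000205039978, -0.25699999928474426], [0.5899999737739563, -0.2529999911785126], [0.5690000057220459, -0.164000004529953], [0.5569999814033508, -0.11699999868869781], [0.5419999957084656, -0.06300000101327896], [0.5059999823570251, -0.07100000232458115], [0.49000000953674316, -0.07599999755620956], [0.4880000054836273, -0.07699999958276749], [0.48100000619888306, -0.1459999978542328], [0.4819999933242798, -0.15299999713897705], [0.5360000133514404, -0.2680000066757202], [0.5519999861717224, -0.2669999897480011], [0.5730000138282776, -0.2630000114440918]]
top 0.18 0.058 102 [0.5318 0.2215] [0.033  0.0143] 77.7 zmax 0.0923
top 0.18 0.084 76 [0.532  0.2217] [0.0326 0.0139] 77.7 zmax 0.0923
top 0.09 0.058
[... 492 characters left out ...]
[0.5410000085830688, -0.06599999964237213], [0.5360000133514404, -0.06599999964237213], [0.5260000228881836, -0.06800000369548798], [0.4950000047683716, -0.07599999755620956], [0.4880000054836273, -0.07900000363588333], [0.48100000619888306, -0.1469999998807907], [0.48100000619888306, -0.15000000596046448], [0.48399999737739563, -0.15800000727176666], [0.5339999794960022, -0.2669999897480011], [0.5360000133514404, -0.26899999380111694], [0.5389999747276306, -0.27000001072883606], [0.5440000295639038, -0.26899999380111694], [0.5619999766349792, -0.26499998569488525], [0.5730000138282776, -0.2630000114440918], [0.5910000205039978, -0.257999986410141], [0.5910000205039978, -0.2549999952316284]]
```

```bash
python3 - <<'E'
from h import *
from scipy.spatial.transform import Rotation as R
s=env.observe();M=R.from_rotvec(s["tool_rot"]).as_matrix();print(M.round(4));print("jaw deg",np.degrees(np.arctan2(M[1,2],M[0,2])))
d=np.load("pics/top0.npy");W=cloud("top",d)
for x in np.arange(.3,.8,.04):
    print(round(x,2),[round(float(np.nanmax(np.where((abs(W[...,0]-x)<.02)&(abs(W[...,1]-y)<.02),W[...,2],-1))),3) for y in np.arange(.42,-.3,-.06)])
E
```

```text
[[-2.000e-04 -9.659e-01  2.588e-01]
 [-1.100e-03  2.588e-01  9.659e-01]
 [-1.000e+00 -1.000e-04 -1.100e-03]]
jaw deg 75.00147318487873
0.3 [0.003, 0.005, 0.004, 0.005, 0.004, 0.004, 0.002, 0.004, 0.005, 0.003, 0.003, 0.005]
0.34 [0.012, 0.019, 0.02, 0.034, 0.033, 0.031, 0.005, 0.056, 0.056, 0.049, 0.005, 0.005]
0.38 [0.049, 0.02, 0.02, 0.032, 0.034, 0.034, 0.004, 0.054, 0.054, 0.052, 0.01, 0.004]
0.42 [0.052, 0.004, 0.005, 0.004, 0.032, 0.03, 0.006, 0.054, 0.057, 0.003, 0.005, 0.006]
0.46 [0.047, 0.004, 0.004, 0.007, 0.004, 0.005, 0.004, 0.005, 0.004, 0.021, 0.003, 0.005]
0.5 [0.05, 0.004, 0.007, 0.049, 0.05, 0.09, 0.005, 0.004, 0.036, 0.078, 0.038, 0.006]
0.54 [0.006, 0.021, 0.004, 0.092, 0.049, 0.089, 0.006, 0.076, 0.038, 0.078, 0.05, 0.05]
0.58 [0.03, 0.021, 0.022, 0.049, 0.047, 0.005, 0.004, 0.071, 0.005, 0.032, 0.037, 0.049]
0.62 [0.03, 0.02, 0.017, 0.005, 0.006, 0.004, 0.061, 0.006, 0.025, 0.025, 0.005, 0.007]
0.66 [0.107, 0.115, 0.113, 0.116, 0.116, 0.062, 0.059, 0.005, 0.041, 0.05, 0.005, 0.004]
0.7 [0.115, 0.242, 0.243, 0.244, 0.244, 0.116, 0.004, 0.077, 0.043, 0.052, 0.005, 0.005]
0.74 [0.239, 0.244, 0.245, 0.244, 0.243, 0.24, 0.16, 0.141, 0.142, 0.14, 0.141, 0.005]
0.78 [0.213, 0.225, 0.247, 0.247, 0.224, 0.216, 0.186, 0.143, 0.141, 0.142, 0.141, 0.098]
```

```bash
python3 -m handwheel '[[0.03,-0.036,0,-0.127],[0.03,-0.036,0,-0.127],[0.03,-0.036,0,-0.127],[0.03,-0.036,0,-0.127],[0.03,-0.036,0,-0.127],[0.03,-0.036,0,-0.127],[0.03,-0.036,0,-0.127],[0.03,-0.036,0,-0.127],[0.03,-0.036,0,-0.127],[0.03,-0.036,0,-0.127]]' 1 40; cat >> h.py <<'E'
def st():
    from scipy.spatial.transform import Rotation as R
    s=env.observe();M=R.from_rotvec(s["tool_rot"]).as_matrix()
    print("t",round(s["time_s"],2),"tcp",np.round(s["tcp_pos"],4),"jaw",round(np.degrees(np.arctan2(M[1,2],M[0,2])),2),"F",np.round(s["force"],1),"T",np.round(s["ft_torque"],2),"w",np.round(s["gripper_width"],3),"q",np.round(s["joint_positions"],2),"xax",M[:,0].round(3))
    return s
E
python3 -c "from h import *;st()"
```

```text
time_s: 1.1
tcp_pos: [0.4756, 0.2798, 0.1802]
tool_rot: [0.001, 1.576, 0.004]
force: [1.6, 1.1, 0.7]
gripper_width: 1.001
t 1.1 tcp [0.4756 0.2798 0.1802] jaw 0.12 F [1.6 1.1 0.7] T [-0.03  0.07 -0.  ] w 1.001 q [-1.06  0.25  0.49  1.91 -0.14  1.02 -0.5 ] xax [-0.005  0.003 -1.   ]
```

```bash
python3 -m handwheel '[[0.028,-0.029,0,-0.107],[0.028,-0.029,0,-0.107],[0,0,0,0]]'; python3 - <<'E'
from h import *
st()
for n in("side","top"):
    p,d=cams.get_image(n);cv2.imwrite(f"pics/{n}1.png",p[:,:,::-1]);np.save(f"pics/{n}1.npy",d)
a=cv2.imread("pics/side1.png")[120:330,220:420];cv2.imwrite("pics/s1z.png",cv2.resize(a,None,fx=2.7,fy=2.7,interpolation=cv2.INTER_CUBIC))
E
```

```text
time_s: 1.4
tcp_pos: [0.5365, 0.2126, 0.1804]
tool_rot: [0.185, 1.566, -0.182]
force: [-0.3, 0.5, 1.7]
gripper_width: 1.002
t 1.4 tcp [0.5365 0.2126 0.1804] jaw -13.4 F [-0.3  0.5  1.7] T [-0.12  0.07 -0.01] w 1.002 q [-0.95  0.3   0.57  1.86 -0.19  1.04 -0.54] xax [-0.003  0.002 -1.   ]
```

View pics/s1z.png

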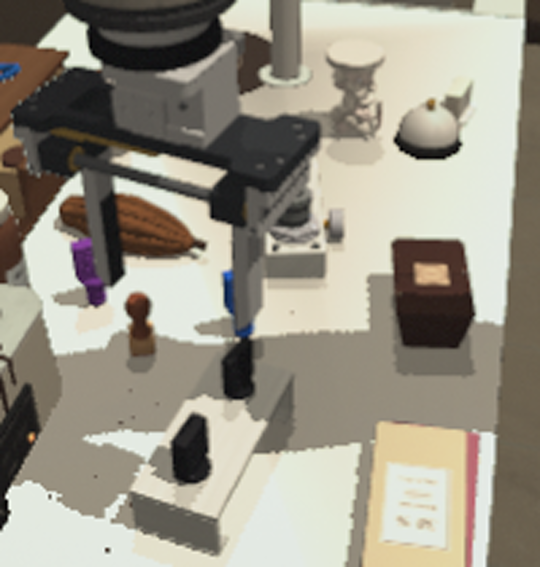

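The gripper is open above the plug, about 10 mm past it in −y. I'll correct that and descend.

```bash
python3 -m handwheel '[[-0.0045,0.010,0,0.023],[0,0,0,0],[0,0,-0.03,0],[0,0,-0.03,0],[0,0,-0.02,0],[0,0,-0.01,0],[0,0,0,0]]';  python3 -c "from h import *;st()"
```

```text
time_s: 2.2
tcp_pos: [0.5236, 0.2373, 0.0876]
tool_rot: [0.147, 1.573, -0.137]
force: [-0.6, 0.3, 0.2]
gripper_width: 1.0
t 2.2 tcp [0.5236 0.2373 0.0876] jaw -10.34 F [-0.6  0.3  0.2] T [-0.07  0.08  0.01] w 1.0 q [-0.93  0.41  0.51  1.94 -0.27  0.86 -0.46] xax [-0.006  0.007 -1.   ]
```

```bash
python3 -m handwheel '[[0.006,-0.010,0,-0.02],[0,0,0,0],[0,0,0,0]]';  python3 -c "from h import *;st()"
```

```text
time_s: 2.5
tcp_pos: [0.5309, 0.2276, 0.0899]
tool_rot: [0.164, 1.569, -0.151]
force: [-0.0, -0.1, -0.2]
gripper_width: 1.0
t 2.5 tcp [0.5309 0.2276 0.0899] jaw -11.5 F [-0.  -0.1 -0.2] T [-0.07  0.06  0.01] w 1.0 q [-0.92  0.41  0.51  1.94 -0.27  0.86 -0.46] xax [-0.004  0.009 -1.   ]
```

```bash
python3 -m handwheel '[[0.001,-0.005,-0.01,-0.01],[0,0,-0.009,0],[0,0,0,0],[0,0,0,0]]';  python3 -c "from h import *;st()"
```

```text
time_s: 2.9
tcp_pos: [0.5326, 0.2221, 0.0702]
tool_rot: [0.174, 1.567, -0.159]
force: [-0.0, -0.5, 0.2]
gripper_width: 0.999
t 2.9 tcp [0.5326 0.2221 0.0702] jaw -12.17 F [-0.  -0.5  0.2] T [-0.09  0.1  -0.06] w 0.999 q [-0.9   0.44  0.5   1.95 -0.3   0.82 -0.44] xax [-0.002  0.01  -1.   ]
```

```bash
python3 -m handwheel '[[0,0,0,0],[0,0,0,0],[0,0,0,0],[0,0,0,0],[0,0,0,0],[0,0,0,0]]' 0 45;  python3 -c "from h import *;st()"; python3 -m handwheel '[[0,0,0,0],[0,0,0,0],[0,0,0,0],[0,0,0,0]]'; python3 -c "from h import *;st()"
```

```text
time_s: 3.5
tcp_pos: [0.5327, 0.2226, 0.0706]
tool_rot: [0.174, 1.567, -0.158]
force: [0.3, -0.3, -0.5]
gripper_width: 0.526
t 3.5 tcp [0.5327 0.2226 0.0706] jaw -12.13 F [ 0.3 -0.3 -0.5] T [-0.12  0.1  -0.04] w 0.526 q [-0.9   0.44  0.5   1.95 -0.3   0.82 -0.44] xax [-0.002  0.01  -1.   ]
time_s: 3.9
tcp_pos: [0.5328, 0.2226, 0.0706]
tool_rot: [0.174, 1.567, -0.158]
force: [0.2, 0.0, -1.1]
gripper_width: 0.188
t 3.9 tcp [0.5328 0.2226 0.0706] jaw -12.13 F [ 0.2  0.  -1.1] T [-0.1   0.07  0.  ] w 0.188 q [-0.9   0.44  0.5   1.95 -0.3   0.82 -0.44] xax [-0.002  0.01  -1.   ]
```

```bash
python3 -m handwheel '[[0,0,0,0],[0,0,0,0],[0,0,0,0],[0,0,0,0]]'; python3 -c "from h import *;st()"
```

```text
time_s: 4.3
tcp_pos: [0.5327, 0.2226, 0.0706]
tool_rot: [0.174, 1.567, -0.158]
force: [-0.2, 0.1, -0.8]
gripper_width: 0.006
t 4.3 tcp [0.5327 0.2226 0.0706] jaw -12.13 F [-0.2  0.1 -0.8] T [-0.11  0.09 -0.01] w 0.006 q [-0.9   0.44  0.5   1.95 -0.3   0.82 -0.44] xax [-0.002  0.01  -1.   ]
```

The gripper shut to 0.006, so nothing is between the pads. I'll look before doing anything else.

```bash
python3 - <<'E'
from h import *
for n in("side","top"):
    p,d=cams.get_image(n);cv2.imwrite(f"pics/{n}2.png",p[:,:,::-1]);np.save(f"pics/{n}2.npy",d)
a=cv2.imread("pics/side2.png")[140:340,200:400];cv2.imwrite("pics/s2z.png",cv2.resize(a,None,fx=2.9,fy=2.9,interpolation=cv2.INTER_CUBIC))
a=cv2.imread("pics/top2.png")[120:300,140:380];cv2.imwrite("pics/t2z.png",cv2.resize(a,None,fx=3,fy=3,interpolation=cv2.INTER_CUBIC))
E
```

```text
(no output)
```

View pics/s2z.png

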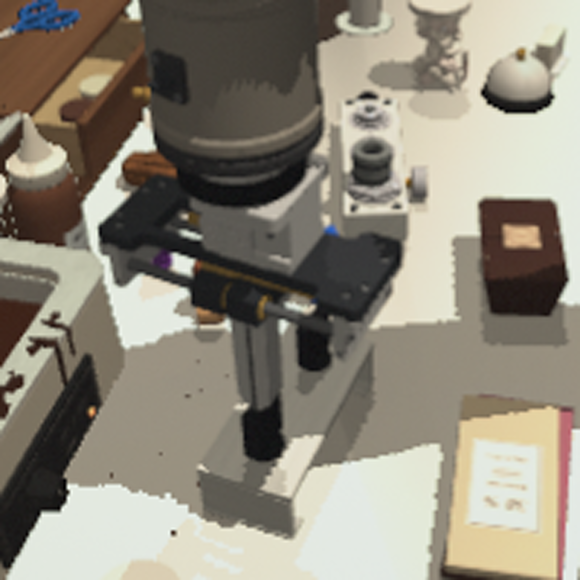

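View pics/t2z.png

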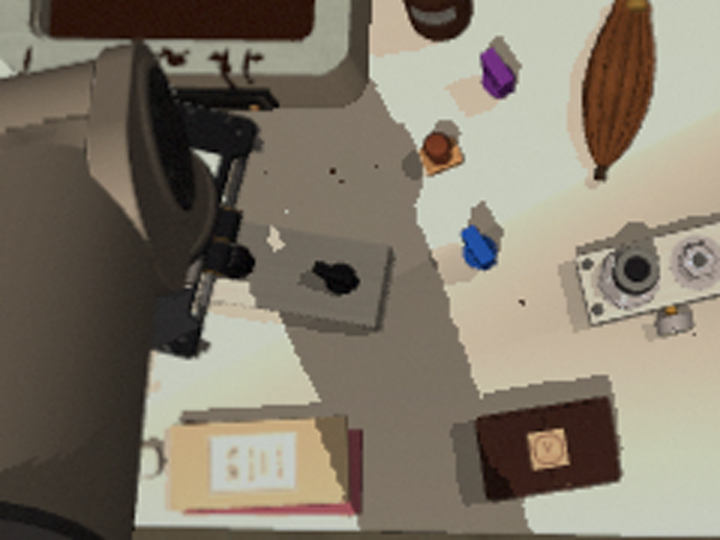

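```bash
python3 - <<'E'
from h import *
p=np.array([.5327,.2226,.0706])
print("tcp,tip,plug top,tip of stem", proj("side",[p,p-[0,0,.017],[.532,.2225,.089],[.532,.2225,.049],p+[0,0,.076]]).round(1))
d=np.load("pics/side2.npy");W=cloud("side",d)
for v in range(256,302,3): print(v,[tuple((W[v,u]*1000).round().tolist()) for u in range(280,302,3)])
a=cv2.imread("pics/side2.png")[225:315,250:350];cv2.imwrite("pics/s2y.png",cv2.resize(a,None,fx=6,fy=6,interpolation=cv2.INTER_CUBIC))
E
```

```text
tcp,tip,plug top,tip of stem [[290.1 284.9]
 [290.6 290.6]
 [289.9 278.5]
 [291.  292.2]
 [287.7 257.1]]
256 [(546.0, 228.0, 152.0), (539.0, 231.0, 156.0), (533.0, 229.0, 155.0), (526.0, 232.0, 160.0), (521.0, 231.0, 160.0), (518.0, 222.0, 152.0), (548.0, 115.0, 45.0), (541.0, 115.0, 47.0)]
259 [(602.0, 91.0, 1.0), (539.0, 230.0, 147.0), (533.0, 230.0, 149.0), (527.0, 232.0, 152.0), (521.0, 232.0, 153.0), (519.0, 221.0, 143.0), (546.0, 124.0, 44.0), (539.0, 122.0, 44.0)]
262 [(599.0, 101.0, 1.0), (540.0, 229.0, 138.0), (535.0, 229.0, 140.0), (528.0, 230.0, 142.0), (521.0, 233.0, 146.0), (519.0, 222.0, 136.0), (543.0, 134.0, 46.0), (536.0, 134.0, 47.0)]
265 [(597.0, 109.0, -1.0), (541.0, 229.0, 131.0), (535.0, 229.0, 132.0), (528.0, 233.0, 137.0), (522.0, 233.0, 139.0), (519.0, 224.0, 131.0), (540.0, 142.0, 45.0), (534.0, 141.0, 46.0)]
268 [(593.0, 119.0, 0.0), (542.0, 228.0, 121.0), (535.0, 229.0, 124.0), (528.0, 233.0, 129.0), (522.0, 233.0, 131.0), (520.0, 222.0, 121.0), (538.0, 151.0, 45.0), (532.0, 149.0, 45.0)]
271 [(590.0, 128.0, -0.0), (542.0, 229.0, 114.0), (535.0, 231.0, 117
[... 1233 characters left out ...]
0), (550.0, 222.0, 44.0), (536.0, 238.0, 66.0), (530.0, 238.0, 67.0), (527.0, 230.0, 59.0), (524.0, 220.0, 49.0), (518.0, 221.0, 52.0), (514.0, 214.0, 45.0)]
295 [(553.0, 232.0, 45.0), (547.0, 229.0, 44.0), (538.0, 237.0, 56.0), (530.0, 240.0, 61.0), (527.0, 232.0, 53.0), (522.0, 228.0, 49.0), (517.0, 223.0, 45.0), (511.0, 223.0, 46.0)]
298 [(550.0, 239.0, 45.0), (544.0, 239.0, 47.0), (539.0, 236.0, 45.0), (531.0, 240.0, 51.0), (526.0, 236.0, 49.0), (521.0, 231.0, 44.0), (515.0, 231.0, 46.0), (509.0, 231.0, 47.0)]
301 [(548.0, 246.0, 45.0), (542.0, 245.0, 46.0), (536.0, 243.0, 45.0), (530.0, 243.0, 46.0), (525.0, 239.0, 43.0), (519.0, 239.0, 45.0), (513.0, 238.0, 45.0), (507.0, 236.0, 45.0)]
```

View pics/s2y.png

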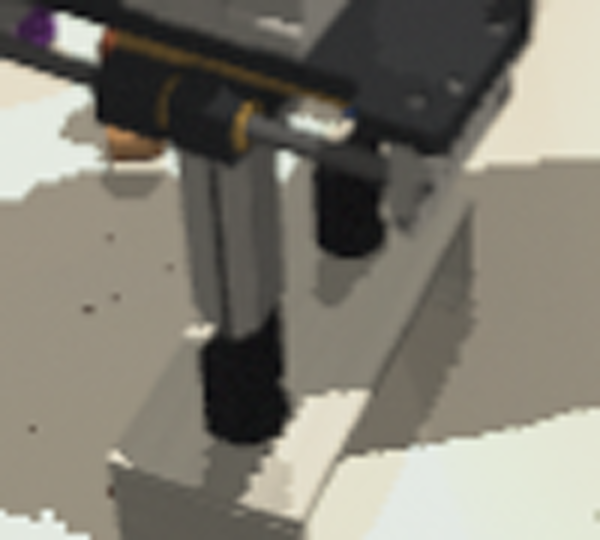

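```bash
python3 - <<'E'
from h import *
print(env.tip_reach)
for k,t in(("1",[.5365,.2126,.1804]),("2",[.5327,.2226,.0706])):
  for n in("side","top"):
    W=cloud(n,np.load(f"pics/{n}{k}.npy"))
    P=W[(abs(W[...,0]-t[0])<.08)&(abs(W[...,1]-t[1])<.03)&(W[...,2]>(.1 if k=="1" else .094))&(W[...,2]<t[2]+.06)]
    if not len(P): print(n,k,"none");continue
    print(n,k,len(P),"zmin",np.sort(P[:,2])[:12].round(3),P.min(0).round(3),P.max(0).round(3))
    if k=="1":
        for sg in(1,-1):
            Q=P[(P[:,0]-t[0])*sg>0];print(len(Q),Q.min(0) if len(Q) else 0,Q.max(0) if len(Q) else 0)
a=cv2.imread("pics/side1.png")[130:260,220:350];cv2.imwrite("pics/s1y.png",cv2.resize(a,None,fx=4.5,fy=4.5,interpolation=cv2.INTER_CUBIC))
t=np.array([.5365,.2126,.1804-.017]);a=np.radians(-13.4);j=np.array([np.cos(a),np.sin(a),0])
print(proj("side",[t+j*.047,t-j*.047]))
E
```

```text
0.017
side 1 335 zmin [0.202 0.203 0.203 0.203 0.204 0.204 0.204 0.204 0.204 0.204 0.205 0.205] [0.476 0.192 0.202] [0.595 0.236 0.24 ]
179 [0.57929409 0.19203483 0.20212709] [0.59518935 0.21122126 0.2403375 ]
156 [0.47622799 0.21610844 0.20412268] [0.49147089 0.2359218  0.2401675 ]
top 1 47 zmin [0.2   0.202 0.202 0.204 0.204 0.205 0.206 0.207 0.207 0.209 0.209 0.209] [0.475 0.193 0.2  ] [0.589 0.221 0.24 ]
35 [0.57808324 0.19272012 0.20206302] [0.58870715 0.20861705 0.23956236]
12 [0.47483465 0.21774051 0.20010793] [0.48635508 0.22132081 0.21628092]
side 2 191 zmin [0.095 0.095 0.096 0.097 0.097 0.097 0.097 0.098 0.098 0.099 0.099 0.1  ] [0.518 0.215 0.095] [0.546 0.235 0.131]
top 2 4 zmin [0.096 0.098 0.105 0.114] [0.522 0.212 0.096] [0.539 0.215 0.114]
[[265.63719914 239.20655182]
 [309.09090706 254.36257176]]
```

View pics/s1y.png

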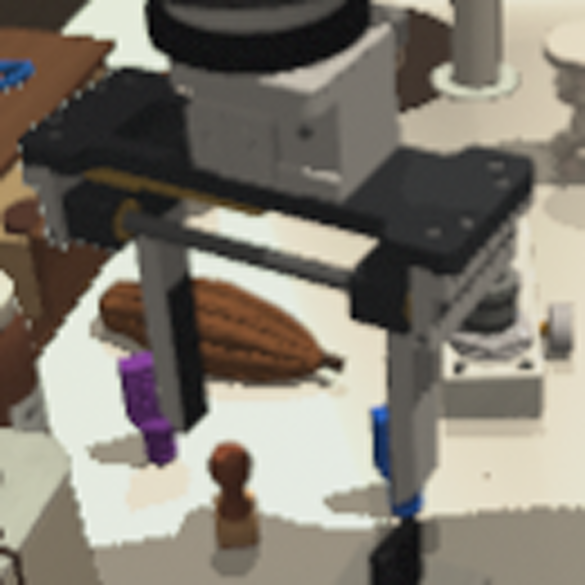

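The pictures show that the fingertips are really about 38 mm higher than the reported TCP z implies. They sat at z≈0.202 when the TCP read 0.180, and now sit at about 0.093, just above the plug top, so the fingers closed on air over it. Before re-grasping I'll check the finger length against the camera.

```bash
python3 - <<'E'
from h import *
from scipy.stats import binned_statistic
t=[.5365,.2126]
W=cloud("side",np.load("pics/side1.npy"))
m=(abs(W[...,0]-t[0])<.1)&(abs(W[...,1]-t[1])<.06)&(W[...,2]>.12)&(W[...,2]<.5)
P=W[m]
for z in np.arange(.19,.42,.01):
    Q=P[abs(P[:,2]-z)<.005]
    if len(Q): print(round(z,3),len(Q),"x",Q[:,0].min().round(3),Q[:,0].max().round(3),"y",Q[:,1].min().round(3),Q[:,1].max().round(3))
E
python3 -m handwheel '[[0,0,0.012,0],[0,0,0,0],[0,0,0,0],[0,0,0,0],[0,0,0,0],[0,0,0,0],[0,0,0,0],[0,0,0,0],[0,0,0,0],[0,0,0,0]]' 0.6 45;  python3 -c "from h import *;st()"
```

```text
0.2 13 x 0.489 0.586 y 0.193 0.233
0.21 71 x 0.477 0.594 y 0.192 0.236
0.22 98 x 0.476 0.595 y 0.194 0.236
0.23 99 x 0.476 0.595 y 0.192 0.236
0.24 107 x 0.476 0.595 y 0.194 0.236
0.25 111 x 0.476 0.595 y 0.194 0.236
0.26 111 x 0.476 0.596 y 0.193 0.236
0.27 106 x 0.477 0.596 y 0.192 0.236
0.28 90 x 0.479 0.596 y 0.192 0.236
0.29 40 x 0.483 0.596 y 0.193 0.235
0.3 98 x 0.451 0.622 y 0.19 0.264
0.31 400 x 0.451 0.622 y 0.195 0.265
0.32 614 x 0.445 0.628 y 0.17 0.265
0.33 372 x 0.444 0.629 y 0.182 0.266
0.34 1630 x 0.444 0.628 y 0.161 0.266
0.35 279 x 0.492 0.559 y 0.198 0.243
0.36 271 x 0.492 0.558 y 0.202 0.243
0.37 230 x 0.493 0.557 y 0.204 0.241
0.38 206 x 0.491 0.559 y 0.193 0.254
0.39 420 x 0.49 0.568 y 0.187 0.254
0.4 426 x 0.499 0.573 y 0.193 0.252
0.41 96 x 0.505 0.554 y 0.212 0.244
time_s: 5.4
tcp_pos: [0.5327, 0.2226, 0.0837]
tool_rot: [0.174, 1.567, -0.158]
force: [-0.6, 0.2, -0.3]
gripper_width: 0.597
t 5.4 tcp [0.5327 0.2226 0.0837] jaw -12.13 F [-0.6  0.2 -0.3] T [-0.03  0.07  0.02] w 0.597 q [-0.91  0.42  0.51  1.95 -0.28  0.84 -0.45] xax [-0.002  0.01  -1.   ]
```

The body underside is at z≈0.300 and the tips at 0.202, which matches the stated 97 mm. So the tool really is about 38.5 mm above its reported z, while xy agrees to 1–2 mm. I'll descend to reported z≈0.0345, which puts the tips at about 0.056.

```bash
python3 -m handwheel '[[0,0,-0.015,0],[0,0,-0.01,0],[0,0,-0.008,0],[0,0,-0.004,0],[0,0,0,0],[0,0,0,0]]';  python3 -c "from h import *;st()"
```

```text
time_s: 6.0
tcp_pos: [0.532, 0.2221, 0.0424]
tool_rot: [0.173, 1.569, -0.16]
force: [-0.1, 0.2, 0.8]
gripper_width: 0.598
t 6.0 tcp [0.532  0.2221 0.0424] jaw -12.14 F [-0.1  0.2  0.8] T [-0.06  0.08  0.01] w 0.598 q [-0.88  0.48  0.48  1.97 -0.32  0.77 -0.42] xax [-0.003  0.009 -1.   ]
```

```bash
python3 -m handwheel '[[0,-0.001,-0.004,0],[0,0,-0.003,0],[0,0,0,0],[0,0,0,0]]';  python3 -c "from h import *;st()"; python3 -m handwheel '[[0,0,0,0],[0,0,0,0],[0,0,0,0],[0,0,0,0],[0,0,0,0],[0,0,0,0],[0,0,0,0],[0,0,0,0]]' 0 45;  python3 -c "from h import *;st()"
```

```text
time_s: 6.4
tcp_pos: [0.5325, 0.2213, 0.0355]
tool_rot: [0.174, 1.568, -0.159]
force: [-0.9, -0.7, -0.2]
gripper_width: 0.6
t 6.4 tcp [0.5325 0.2213 0.0355] jaw -12.14 F [-0.9 -0.7 -0.2] T [-0.11  0.06  0.01] w 0.6 q [-0.87  0.48  0.48  1.98 -0.33  0.75 -0.41] xax [-0.002  0.01  -1.   ]
time_s: 7.2
tcp_pos: [0.5328, 0.2215, 0.036]
tool_rot: [0.174, 1.567, -0.158]
force: [-0.3, 0.2, 0.3]
gripper_width: 0.143
t 7.2 tcp [0.5328 0.2215 0.036 ] jaw -12.13 F [-0.3  0.2  0.3] T [-0.13  0.08  0.02] w 0.143 q [-0.87  0.48  0.48  1.98 -0.33  0.75 -0.41] xax [-0.002  0.01  -1.   ]
```

```bash
python3 -m handwheel '[[0,0,0,0],[0,0,0.005,0],[0,0,0.008,0],[0,0,0.01,0],[0,0,0.012,0],[0,0,0.012,0],[0,0,0.012,0],[0,0,0.012,0],[0,0,0.012,0],[0,0,0,0]]';  python3 - <<'E'
from h import *
st()
for n in("side",):
    p,d=cams.get_image(n);cv2.imwrite(f"pics/{n}3.png",p[:,:,::-1]);np.save(f"pics/{n}3.npy",d)
a=cv2.imread("pics/side3.png")[140:340,200:400];cv2.imwrite("pics/s3z.png",cv2.resize(a,None,fx=2.9,fy=2.9,interpolation=cv2.INTER_CUBIC))
E
```

```text
time_s: 8.2
tcp_pos: [0.5334, 0.2215, 0.1282]
tool_rot: [0.176, 1.565, -0.157]
force: [-0.0, -0.9, -0.8]
gripper_width: 0.146
t 8.2 tcp [0.5334 0.2215 0.1282] jaw -12.16 F [-0.  -0.9 -0.8] T [-0.11  0.05 -0.03] w 0.146 q [-0.93  0.36  0.54  1.91 -0.24  0.93 -0.49] xax [ 0.     0.012 -1.   ]
```

View pics/s3z.png

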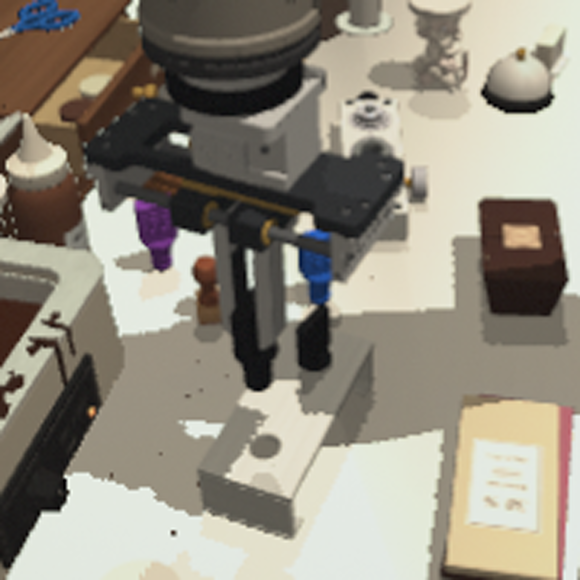

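```bash
python3 -m handwheel '[[0,0,0.015,0],[0,-0.015,0,0],[0,-0.03,0,0],[0,-0.045,0,0],[0,-0.045,0,0],[0,-0.045,0,0],[0,-0.045,0,0],[0,-0.03,0,0],[0,-0.015,0,0],[0,0,0,0]]';  python3 -c "from h import *;st()"
```

```text
time_s: 9.25
tcp_pos: [0.5264, -0.0661, 0.1424]
tool_rot: [0.175, 1.569, -0.161]
force: [0.0, 0.0, -0.7]
gripper_width: 0.147
t 9.25 tcp [ 0.5264 -0.0661  0.1424] jaw -12.23 F [ 0.   0.  -0.7] T [-0.06  0.02 -0.03] w 0.147 q [-0.54  0.28  0.66  2.   -0.22  0.94  0.02] xax [-0.003  0.009 -1.   ]
```

```bash
python3 -m handwheel '[[0.001,-0.02,0,0],[0.001,-0.02,0,0],[0,-0.005,0,0],[0,0,0,0],[0,0,0,0]]';  python3 - <<'E'
from h import *
s=st()
for n in("side","top"):
    p,d=cams.get_image(n);cv2.imwrite(f"pics/{n}4.png",p[:,:,::-1]);np.save(f"pics/{n}4.npy",d)
a=cv2.imread("pics/side4.png")[60:240,230:430];cv2.imwrite("pics/s4z.png",cv2.resize(a,None,fx=3,fy=3,interpolation=cv2.INTER_CUBIC))
E
```

```text
time_s: 9.75
tcp_pos: [0.5267, -0.111, 0.1415]
tool_rot: [0.175, 1.571, -0.16]
force: [0.8, 0.6, -0.9]
gripper_width: 0.149
t 9.75 tcp [ 0.5267 -0.111   0.1415] jaw -12.2 F [ 0.8  0.6 -0.9] T [-0.02  0.04 -0.03] w 0.149 q [-0.46  0.3   0.67  1.98 -0.24  0.95  0.12] xax [-0.006  0.01  -1.   ]
```

View pics/s4z.png

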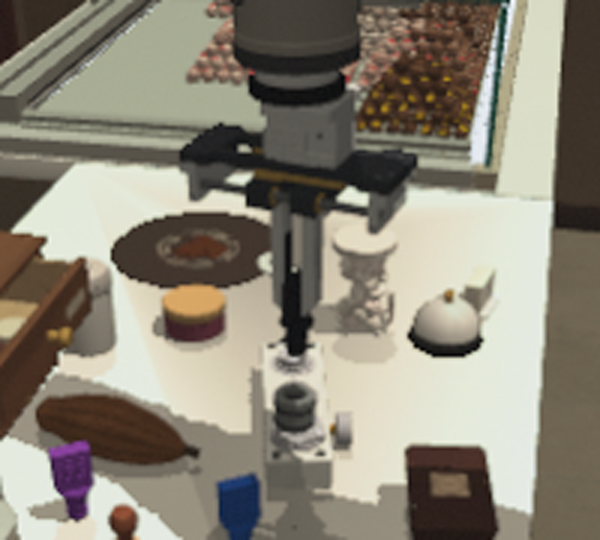

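View pics/top4.png

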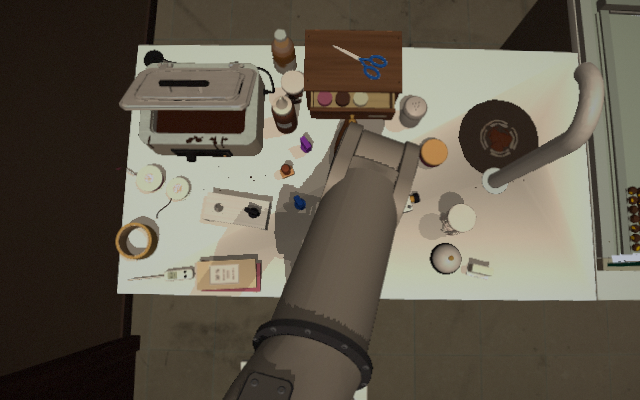

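```bash
python3 - <<'E'
from h import *
W=cloud("side",np.load("pics/side4.npy"));im=cv2.imread("pics/side4.png")
m=(abs(W[...,0]-.527)<.04)&(abs(W[...,1]+.111)<.04)&(W[...,2]>.1)&(W[...,2]<.2)
vs,us=np.where(m)
for v in range(vs.min(),vs.max()+1):
    u=us[vs==v]
    if len(u):
        P=W[v,u]; k=np.argmin(abs(u-u.mean()))
        print(v,u.min(),u.max(),"mid",(u.min()+u.max())/2,"x",P[:,0].min().round(4),P[:,0].max().round(4),"y",np.median(P[:,1]).round(4),"z",np.median(P[:,2]).round(3),"col",im[v,u].max(-1).mean().round())
ax=np.array([.5267,-.111,0])
for z in(.11,.12,.13,.14,.15,.17): print(z,proj("side",ax+[0,0,z]).round(1))
W0=cloud("side",np.load("pics/side4.npy"));m=(abs(W0[...,0]-.528)<.03)&(abs(W0[...,1]+.113)<.03)&(W0[...,2]>.06)&(W0[...,2]<.085)
vs,us=np.where(m)
for v in range(vs.min(),vs.max()+1):
    u=us[vs==v]; print("cart",v,u.min(),u.max(),(u.min()+u.max())/2)
print(proj("side",[[.5284,-.1136,.076],[.5284,-.1136,.065]]).round(1))
E
```

```text
149 327 330 mid 328.5 x 0.5255 0.5315 y -0.1225 z 0.196 col 100.0
150 321 330 mid 325.5 x 0.5253 0.5449 y -0.1174 z 0.196 col 76.0
151 321 337 mid 329.0 x 0.5057 0.5452 y -0.1111 z 0.196 col 60.0
152 321 337 mid 329.0 x 0.506 0.5446 y -0.1057 z 0.195 col 62.0
153 321 337 mid 329.0 x 0.506 0.5452 y -0.1041 z 0.194 col 70.0
154 321 337 mid 329.0 x 0.5057 0.5451 y -0.0997 z 0.195 col 70.0
155 321 337 mid 329.0 x 0.5059 0.5459 y -0.1006 z 0.192 col 68.0
156 321 337 mid 329.0 x 0.5058 0.5452 y -0.0992 z 0.19 col 69.0
157 321 337 mid 329.0 x 0.5055 0.5451 y -0.0999 z 0.186 col 68.0
158 321 337 mid 329.0 x 0.5053 0.5451 y -0.0998 z 0.184 col 68.0
159 321 337 mid 329.0 x 0.5059 0.5447 y -0.1002 z 0.181 col 68.0
160 322 336 mid 329.0 x 0.5073 0.5426 y -0.0991 z 0.179 col 64.0
161 323 335 mid 329.0 x 0.5087 0.5403 y -0.0977 z 0.176 col 58.0
162 323 334 mid 328.5 x 0.5101 0.5399 y -0.0977 z 0.173 col 57.0
163 324 333 mid 328.5 x 0.5128 0.5355 y -0.0964 z 0.171 col 47.0
164 324 333 mid 328.5 x 0.5169 0.5352 y -0.0964 z 0.167 col 46.0
165 324 334 mid 329.0 x 0.5135 0.535 y -0.0956 z 0.164 col 40.
[... 595 characters left out ...]
mid 329.0 x 0.5171 0.533 y -0.1045 z 0.131 col 25.0
176 326 332 mid 329.0 x 0.5164 0.5317 y -0.1034 z 0.129 col 41.0
177 326 331 mid 328.5 x 0.518 0.5319 y -0.1027 z 0.126 col 35.0
178 328 330 mid 329.0 x 0.5208 0.526 y -0.1022 z 0.123 col 71.0
0.11 [[328.5 180.4]]
0.12 [[328.5 177.2]]
0.13 [[328.5 173.9]]
0.14 [[328.5 170.6]]
0.15 [[328.5 167.2]]
0.17 [[328.5 160.4]]
cart 187 326 330 328.0
cart 188 323 333 328.0
cart 189 322 334 328.0
cart 190 322 334 328.0
cart 191 322 334 328.0
cart 192 322 334 328.0
cart 193 322 335 328.5
cart 194 322 335 328.5
cart 195 322 334 328.0
cart 196 322 334 328.0
cart 197 323 334 328.5
cart 198 324 332 328.0
cart 199 328 330 329.0
[[328.  190.5]
 [328.  193.9]]
```

```bash
python3 -m handwheel '[[0.0018,-0.001,-0.01,0],[0,0,-0.01,0],[0,0,-0.008,0],[0,0,0,0],[0,0,0,0]]';  python3 -c "from h import *;st()"
```

```text
time_s: 10.35
tcp_pos: [0.5283, -0.1097, 0.1101]
tool_rot: [0.172, 1.573, -0.157]
force: [0.1, 0.0, 0.4]
gripper_width: 0.149
t 10.35 tcp [ 0.5283 -0.1097  0.1101] jaw -11.99 F [0.1 0.  0.4] T [-0.04  0.06 -0.01] w 0.149 q [-0.44  0.35  0.65  2.   -0.28  0.89  0.16] xax [-0.007  0.01  -1.   ]
```

```bash
python3 -m handwheel '[[0.0003,-0.0025,-0.004,0],[0,0,-0.002,0],[0,0,0,0],[0,0,0,0]]';  python3 -c "from h import *;st()"
```

```text
time_s: 10.75
tcp_pos: [0.5289, -0.1127, 0.1039]
tool_rot: [0.172, 1.572, -0.157]
force: [0.5, 0.2, -0.2]
gripper_width: 0.148
t 10.75 tcp [ 0.5289 -0.1127  0.1039] jaw -12.01 F [ 0.5  0.2 -0.2] T [-0.05  0.07  0.01] w 0.148 q [-0.43  0.36  0.64  2.01 -0.29  0.88  0.17] xax [-0.007  0.01  -1.   ]
```

Now a slow descent while watching the force. Contact with the rim is expected at a reported z of about 0.0965.

```bash
python3 -m handwheel '[[0,0,-0.0012,0],[0,0,-0.0012,0],[0,0,-0.0012,0],[0,0,-0.0012,0],[0,0,0,0]]';  python3 -c "from h import *;st()";python3 -m handwheel '[[0,0,-0.0012,0],[0,0,-0.0012,0],[0,0,-0.0012,0],[0,0,0,0]]';  python3 -c "from h import *;st()"
```

```text
time_s: 11.25
tcp_pos: [0.5292, -0.1125, 0.0991]
tool_rot: [0.172, 1.571, -0.157]
force: [0.4, -0.9, -0.6]
gripper_width: 0.146
t 11.25 tcp [ 0.5292 -0.1125  0.0991] jaw -12.0 F [ 0.4 -0.9 -0.6] T [-0.1   0.11  0.01] w 0.146 q [-0.42  0.36  0.64  2.01 -0.3   0.86  0.17] xax [-0.006  0.01  -1.   ]
time_s: 11.65
tcp_pos: [0.5292, -0.1125, 0.0952]
tool_rot: [0.172, 1.572, -0.157]
force: [1.0, 0.3, -1.1]
gripper_width: 0.147
t 11.65 tcp [ 0.5292 -0.1125  0.0952] jaw -12.0 F [ 1.   0.3 -1.1] T [-0.05  0.11 -0.02] w 0.147 q [-0.42  0.37  0.64  2.01 -0.3   0.86  0.18] xax [-0.006  0.01  -1.   ]
```

```bash
python3 -m handwheel '[[0,0,-0.001,0],[0,0,-0.001,0],[0,0,0,0]]';  python3 -c "from h import *;st()"
```

```text
time_s: 11.95
tcp_pos: [0.5293, -0.1127, 0.0931]
tool_rot: [0.172, 1.571, -0.157]
force: [-0.2, -0.1, -1.2]
gripper_width: 0.145
t 11.95 tcp [ 0.5293 -0.1127  0.0931] jaw -12.01 F [-0.2 -0.1 -1.2] T [-0.25  0.05  0.02] w 0.145 q [-0.42  0.37  0.64  2.01 -0.3   0.85  0.18] xax [-0.006  0.01  -1.   ]
```

```bash
python3 -m handwheel '[[0,0,-0.001,0],[0,0,-0.001,0],[0,0,0,0]]';  python3 -c "from h import *;st()";  python3 -m handwheel '[[0,0,-0.001,0],[0,0,0,0]]';  python3 -c "from h import *;st()"
```

```text
time_s: 12.25
tcp_pos: [0.5294, -0.1132, 0.0911]
tool_rot: [0.172, 1.571, -0.158]
force: [-0.2, -1.1, 0.2]
gripper_width: 0.148
t 12.25 tcp [ 0.5294 -0.1132  0.0911] jaw -12.03 F [-0.2 -1.1  0.2] T [-0.38  0.04  0.02] w 0.148 q [-0.41  0.38  0.63  2.02 -0.31  0.85  0.18] xax [-0.005  0.01  -1.   ]
time_s: 12.45
tcp_pos: [0.5295, -0.1134, 0.09]
tool_rot: [0.172, 1.571, -0.158]
force: [-0.5, -1.6, -1.0]
gripper_width: 0.147
t 12.45 tcp [ 0.5295 -0.1134  0.09  ] jaw -12.04 F [-0.5 -1.6 -1. ] T [-0.46  0.06 -0.01] w 0.147 q [-0.41  0.38  0.63  2.02 -0.31  0.85  0.18] xax [-0.005  0.01  -1.   ]
```

It is in the hole, with no vertical force 6 mm below the expected rim contact. The side torque shows the hole wall pushing the tip toward −y, so I'll ease it that way.

```bash
python3 -m handwheel '[[0,-0.0008,0,0],[0,0,0,0],[0,0,0,0]]';  python3 -c "from h import *;st()"
```

```text
time_s: 12.75
tcp_pos: [0.5293, -0.1137, 0.0899]
tool_rot: [0.172, 1.571, -0.157]
force: [0.6, -0.1, -0.4]
gripper_width: 0.146
t 12.75 tcp [ 0.5293 -0.1137  0.0899] jaw -12.02 F [ 0.6 -0.1 -0.4] T [-0.13  0.03 -0.03] w 0.146 q [-0.41  0.38  0.63  2.02 -0.31  0.85  0.19] xax [-0.006  0.01  -1.   ]
```

```bash
for i in 1; do python3 -m handwheel '[[0,-0.0002,-0.0012,0],[0,0,-0.0012,0],[0,0,-0.0012,0],[0,0,0,0]]';  python3 -c "from h import *;st()"; done; python3 -m handwheel '[[0,0,-0.0012,0],[0,0,-0.0012,0],[0,0,0,0]]';  python3 -c "from h import *;st()"
```

```text
time_s: 13.15
tcp_pos: [0.5292, -0.1137, 0.0858]
tool_rot: [0.172, 1.571, -0.157]
force: [0.2, -0.6, -0.7]
gripper_width: 0.145
t 13.15 tcp [ 0.5292 -0.1137  0.0858] jaw -12.01 F [ 0.2 -0.6 -0.7] T [-0.19  0.03 -0.04] w 0.145 q [-0.41  0.38  0.63  2.02 -0.31  0.84  0.19] xax [-0.006  0.01  -1.   ]
time_s: 13.45
tcp_pos: [0.5293, -0.1138, 0.0832]
tool_rot: [0.172, 1.571, -0.157]
force: [-0.3, -1.1, -0.6]
gripper_width: 0.147
t 13.45 tcp [ 0.5293 -0.1138  0.0832] jaw -12.01 F [-0.3 -1.1 -0.6] T [-0.16  0.05 -0.01] w 0.147 q [-0.41  0.39  0.63  2.02 -0.32  0.83  0.19] xax [-0.006  0.01  -1.   ]
```

```bash
python3 -m handwheel '[[0,-0.0002,-0.0012,0],[0,0,-0.0012,0],[0,0,0,0]]';  python3 -c "from h import *;st()"; python3 -m handwheel '[[0,0,-0.0012,0],[0,0,-0.0012,0],[0,0,0,0]]';  python3 -c "from h import *;st()"
```

```text
time_s: 13.75
tcp_pos: [0.5292, -0.1139, 0.0806]
tool_rot: [0.172, 1.571, -0.157]
force: [-0.1, -0.6, -1.2]
gripper_width: 0.145
t 13.75 tcp [ 0.5292 -0.1139  0.0806] jaw -12.01 F [-0.1 -0.6 -1.2] T [-0.09  0.09  0.02] w 0.145 q [-0.4   0.39  0.62  2.02 -0.32  0.83  0.2 ] xax [-0.006  0.01  -1.   ]
time_s: 14.05
tcp_pos: [0.5296, -0.1145, 0.0784]
tool_rot: [0.172, 1.571, -0.158]
force: [-0.2, -0.1, 1.1]
gripper_width: 0.146
t 14.05 tcp [ 0.5296 -0.1145  0.0784] jaw -12.03 F [-0.2 -0.1  1.1] T [-0.17  0.21  0.04] w 0.146 q [-0.4   0.4   0.62  2.02 -0.32  0.82  0.2 ] xax [-0.005  0.01  -1.   ]
```

```bash
python3 -m handwheel '[[0,0,-0.0012,0],[0,0,-0.0012,0],[0,0,-0.0012,0],[0,0,0,0]]';  python3 -c "from h import *;st()"; python3 -m handwheel '[[0,0,-0.0012,0],[0,0,-0.0012,0]]';  python3 -c "from h import *;st()"
```

```text
time_s: 14.45
tcp_pos: [0.5302, -0.1144, 0.0756]
tool_rot: [0.173, 1.569, -0.157]
force: [-0.3, -0.8, 0.6]
gripper_width: 0.146
t 14.45 tcp [ 0.5302 -0.1144  0.0756] jaw -12.04 F [-0.3 -0.8  0.6] T [-0.24  0.37  0.02] w 0.146 q [-0.4   0.4   0.62  2.03 -0.33  0.82  0.2 ] xax [-0.004  0.011 -1.   ]
time_s: 14.65
tcp_pos: [0.5304, -0.1145, 0.0739]
tool_rot: [0.174, 1.569, -0.157]
force: [-4.2, -0.3, 13.5]
gripper_width: 0.146
t 14.65 tcp [ 0.5304 -0.1145  0.0739] jaw -12.05 F [-4.2 -0.3 13.5] T [0.06 1.31 0.03] w 0.146 q [-0.39  0.4   0.62  2.03 -0.33  0.81  0.21] xax [-0.003  0.011 -1.   ]
```

```bash
python3 -m handwheel '[[-0.0008,0,0,0],[0,0,0,0]]';  python3 -c "from h import *;st()"; python3 -m handwheel '[[0,0,-0.0014,0],[0,0,-0.0014,0]]';  python3 -c "from h import *;st()"
```

```text
time_s: 14.85
tcp_pos: [0.5298, -0.1144, 0.0737]
tool_rot: [0.174, 1.568, -0.157]
force: [0.4, -1.2, -0.0]
gripper_width: 0.144
t 14.85 tcp [ 0.5298 -0.1144  0.0737] jaw -12.04 F [ 0.4 -1.2 -0. ] T [-0.39 -0.06  0.  ] w 0.144 q [-0.4   0.4   0.62  2.03 -0.33  0.81  0.21] xax [-0.003  0.011 -1.   ]
time_s: 15.05
tcp_pos: [0.5301, -0.1144, 0.0713]
tool_rot: [0.174, 1.568, -0.156]
force: [-3.3, -0.0, 9.5]
gripper_width: 0.145
t 15.05 tcp [ 0.5301 -0.1144  0.0713] jaw -12.04 F [-3.3 -0.   9.5] T [-0.12  0.93  0.02] w 0.145 q [-0.39  0.41  0.62  2.03 -0.34  0.81  0.21] xax [-0.002  0.011 -1.   ]
```

```bash
python3 -m handwheel '[[-0.0003,0,-0.0014,0],[-0.0003,0,-0.0014,0]]';  python3 -c "from h import *;st()"; python3 -m handwheel '[[-0.0002,0,-0.0014,0]]';  python3 -c "from h import *;st()"
```

```text
time_s: 15.25
tcp_pos: [0.53, -0.1144, 0.0689]
tool_rot: [0.174, 1.567, -0.156]
force: [1.2, 0.1, 5.9]
gripper_width: 0.147
t 15.25 tcp [ 0.53   -0.1144  0.0689] jaw -12.04 F [1.2 0.1 5.9] T [-0.23  0.01 -0.02] w 0.147 q [-0.39  0.41  0.61  2.03 -0.34  0.8   0.21] xax [-0.001  0.012 -1.   ]
time_s: 15.35
tcp_pos: [0.5301, -0.1144, 0.0676]
tool_rot: [0.174, 1.567, -0.156]
force: [-2.9, 0.0, 14.1]
gripper_width: 0.143
t 15.35 tcp [ 0.5301 -0.1144  0.0676] jaw -12.04 F [-2.9  0.  14.1] T [-0.12  0.67  0.03] w 0.143 q [-0.39  0.41  0.61  2.03 -0.34  0.8   0.22] xax [-0.001  0.012 -1.   ]
```

```bash
python3 -m handwheel '[[-0.0003,0,-0.001,0]]';  python3 -c "from h import *;st()"; python3 -m handwheel '[[-0.0002,0,-0.001,0]]';  python3 -c "from h import *;st()"
```

```text
time_s: 15.45
tcp_pos: [0.5302, -0.1145, 0.0672]
tool_rot: [0.175, 1.566, -0.156]
force: [-6.0, 0.6, 27.8]
gripper_width: 0.145
t 15.45 tcp [ 0.5302 -0.1145  0.0672] jaw -12.05 F [-6.   0.6 27.8] T [0.29 1.69 0.04] w 0.145 q [-0.39  0.41  0.61  2.03 -0.34  0.8   0.22] xax [-0.     0.012 -1.   ]
time_s: 15.55
tcp_pos: [0.5303, -0.1146, 0.0671]
tool_rot: [0.175, 1.565, -0.155]
force: [-9.3, 0.4, 34.1]
gripper_width: 0.146
t 15.55 tcp [ 0.5303 -0.1146  0.0671] jaw -12.06 F [-9.3  0.4 34.1] T [0.53 2.54 0.02] w 0.146 q [-0.39  0.41  0.61  2.03 -0.34  0.8   0.22] xax [ 0.     0.013 -1.   ]
```

Force rose to 34 N with no further travel at z≈0.067. That fits the hard stop, about 28.5 mm below the expected rim contact. I'll back off and test retention with a slight pull.

```bash
python3 -m handwheel '[[-0.0003,0,0.0008,0],[0,0,0,0]]';  python3 -c "from h import *;st()"; python3 -m handwheel '[[0,0,0.001,0],[0,0,0,0]]';  python3 -c "from h import *;st()"
```

```text
time_s: 15.75
tcp_pos: [0.5301, -0.1144, 0.0685]
tool_rot: [0.176, 1.565, -0.155]
force: [-0.4, -0.5, 5.6]
gripper_width: 0.143
t 15.75 tcp [ 0.5301 -0.1144  0.0685] jaw -12.06 F [-0.4 -0.5  5.6] T [-0.23  0.36  0.01] w 0.143 q [-0.39  0.41  0.61  2.03 -0.34  0.8   0.22] xax [ 0.001  0.014 -1.   ]
time_s: 15.95
tcp_pos: [0.53, -0.1145, 0.0696]
tool_rot: [0.176, 1.565, -0.155]
force: [-0.7, -0.5, 3.6]
gripper_width: 0.143
t 15.95 tcp [ 0.53   -0.1145  0.0696] jaw -12.06 F [-0.7 -0.5  3.6] T [-0.25  0.18 -0.  ] w 0.143 q [-0.39  0.41  0.61  2.03 -0.34  0.8   0.22] xax [ 0.001  0.014 -1.   ]
```

```bash
python3 -m handwheel '[[0,0,0.0008,0],[0,0,0,0]]';  python3 -c "from h import *;st()"; python3 -m handwheel '[[0,0,0.0008,0],[0,0,0,0]]';  python3 -c "from h import *;st()"
```

```text
time_s: 16.15
tcp_pos: [0.53, -0.1144, 0.0701]
tool_rot: [0.176, 1.565, -0.155]
force: [1.0, -1.0, -1.4]
gripper_width: 0.147
t 16.15 tcp [ 0.53   -0.1144  0.0701] jaw -12.06 F [ 1.  -1.  -1.4] T [-0.34 -0.33 -0.01] w 0.147 q [-0.39  0.41  0.61  2.03 -0.34  0.8   0.22] xax [ 0.     0.013 -1.   ]
time_s: 16.35
tcp_pos: [0.5299, -0.1144, 0.0702]
tool_rot: [0.175, 1.566, -0.155]
force: [3.7, -1.7, -4.3]
gripper_width: 0.145
t 16.35 tcp [ 0.5299 -0.1144  0.0702] jaw -12.04 F [ 3.7 -1.7 -4.3] T [-0.47 -0.8   0.02] w 0.145 q [-0.39  0.41  0.61  2.03 -0.34  0.8   0.21] xax [ 0.     0.013 -1.   ]
```

```bash
python3 -m handwheel '[[0,0,0.0012,0],[0,0,0.0012,0]]';  python3 -c "from h import *;st()"; python3 -m handwheel '[[0,0,-0.0005,0],[0,0,0,0]]';  python3 -c "from h import *;st()"
```

```text
time_s: 16.55
tcp_pos: [0.5295, -0.1143, 0.0709]
tool_rot: [0.174, 1.566, -0.156]
force: [12.7, -3.2, -37.9]
gripper_width: 0.149
t 16.55 tcp [ 0.5295 -0.1143  0.0709] jaw -12.03 F [ 12.7  -3.2 -37.9] T [-1.2  -3.45 -0.09] w 0.149 q [-0.39  0.4   0.61  2.03 -0.34  0.8   0.21] xax [-0.001  0.011 -1.   ]
time_s: 16.75
tcp_pos: [0.5299, -0.1144, 0.0701]
tool_rot: [0.173, 1.566, -0.156]
force: [1.2, -0.9, -1.6]
gripper_width: 0.144
t 16.75 tcp [ 0.5299 -0.1144  0.0701] jaw -12.01 F [ 1.2 -0.9 -1.6] T [-0.35 -0.23 -0.  ] w 0.144 q [-0.39  0.41  0.61  2.03 -0.34  0.8   0.21] xax [-0.     0.011 -1.   ]
```

It held against a 38 N pull and settled back to the same height, so it is locked. I'll release and retreat.

```bash
python3 -m handwheel '[[0,0,0,0],[0,0,0,0],[0,0,0,0],[0,0,0,0],[0,0,0,0],[0,0,0,0],[0,0,0,0],[0,0,0,0]]' 0.6 40;  python3 -c "from h import *;st()"; python3 -m handwheel '[[0,0,0.005,0],[0,0,0.01,0],[0,0,0.02,0],[0,0,0.02,0],[0,0,0.02,0],[0,0,0.02,0],[0,0,0.02,0],[0,0,0.015,0],[0,0,0,0]]';  python3 -c "from h import *;st()"
```

```text
time_s: 17.55
tcp_pos: [0.5291, -0.1139, 0.0707]
tool_rot: [0.174, 1.567, -0.155]
force: [0.3, 0.1, -0.0]
gripper_width: 0.597
t 17.55 tcp [ 0.5291 -0.1139  0.0707] jaw -12.02 F [ 0.3  0.1 -0. ] T [-0.1   0.02 -0.04] w 0.597 q [-0.39  0.4   0.61  2.03 -0.34  0.81  0.21] xax [-0.002  0.012 -1.   ]
time_s: 18.45
tcp_pos: [0.5284, -0.1153, 0.2113]
tool_rot: [0.176, 1.565, -0.157]
force: [0.1, -0.7, -0.6]
gripper_width: 0.601
t 18.45 tcp [ 0.5284 -0.1153  0.2113] jaw -12.15 F [ 0.1 -0.7 -0.6] T [-0.14  0.05  0.02] w 0.601 q [-0.5   0.21  0.71  1.9  -0.17  1.08  0.06] xax [ 0.     0.012 -1.   ]
```

```bash
python3 -m handwheel '[[0,0.03,0.01,0],[0,0.045,0.01,0],[0,0.045,0,0],[0,0.045,0,0],[0,0.045,0,0],[0,0.045,0,0],[0,0.02,0,0],[0,0,0,0],[0,0,0,0]]'
python3 - <<'E'
from h import *
st()
for n in("side","top"):
    p,d=cams.get_image(n);cv2.imwrite(f"pics/{n}5.png",p[:,:,::-1]);np.save(f"pics/{n}5.npy",d)
    W=cloud(n,d);im=p
    m=(abs(W[...,0]-.528)<.03)&(abs(W[...,1]+.1136)<.03)
    for z0,z1 in((.06,.076),(.077,.088),(.09,.118),(.118,.13)):
        P=W[m&(W[...,2]>z0)&(W[...,2]<z1)]
        if len(P): print(n,z0,z1,len(P),P.mean(0).round(4),P[:,2].max().round(4),cv2.minAreaRect(P[:,:2].astype(np.float32)))
a=cv2.imread("pics/side5.png")[140:240,270:400];b=cv2.imread("pics/top5.png")[170:250,180:440]
c=np.zeros((560,780,3),np.uint8);c[:300,:390]=cv2.resize(a,(390,300),interpolation=2);c[310:550,:780]=cv2.resize(b,(780,240),interpolation=2)
c[:300,400:600]=cv2.resize(cv2.imread("pics/side5.png")[165:215,310:343],(200,300),interpolation=2)
cv2.imwrite("pics/z5.png",c)
E
```

```text
time_s: 19.35
tcp_pos: [0.5241, 0.168, 0.2312]
tool_rot: [0.178, 1.565, -0.161]
force: [-0.2, -1.2, -0.4]
gripper_width: 0.601
t 19.35 tcp [0.5241 0.168  0.2312] jaw -12.38 F [-0.2 -1.2 -0.4] T [-0.16  0.06 -0.01] w 0.601 q [-0.89  0.19  0.54  1.86 -0.12  1.12 -0.52] xax [ 0.     0.011 -1.   ]
side 0.06 0.076 70 [ 0.5257 -0.1     0.0682] 0.0759 ((0.5242531895637512, -0.10209481418132782), (0.03518321365118027, 0.0164641086012125), 15.221312522888184)
side 0.077 0.088 50 [ 0.5251 -0.1064  0.0819] 0.0879 ((0.52643883228302, -0.1070030927658081), (0.032538048923015594, 0.027044247835874557), 15.695195198059082)
side 0.09 0.118 84 [ 0.5269 -0.1047  0.1041] 0.1178 ((0.5279272794723511, -0.110151007771492), (0.03176703304052353, 0.01351684145629406), 76.17436218261719)
side 0.118 0.13 47 [ 0.5278 -0.1109  0.1227] 0.1255 ((0.5285268425941467, -0.11268723011016846), (0.03395435959100723, 0.013923848047852516), 74.60436248779297)
top 0.06 0.076 50 [ 0.5203 -0.1107  0.0709] 0.0757 ((0.527366042137146, -0.11236385256052017), (0.0368838831782341, 0.0342591293156147), 15.982912063598633)
top 0.077 0.088 34 [ 0.5208 -0.1127  0.0814] 0.0864 ((0.5261620283126831, -0.11126755177974701), (0.030811669304966927, 0.020575527101755142), 12.285792350769043)
top 0.09 0.118 26 [ 0.5229 -0.1116  0.1075] 0.1179 ((0.5234777331352234, -0.11195749044418335), (0.033960871398448944, 0.006272020749747753), 69.62274169921875)
top 0.118 0.13 80 [ 0.5286 -0.114   0.121 ] 0.125 ((0.5287057161331177, -0.11395907402038574), (0.032727617770433426, 0.013940048404037952), 78.435302734375)
```

View pics/z5.png

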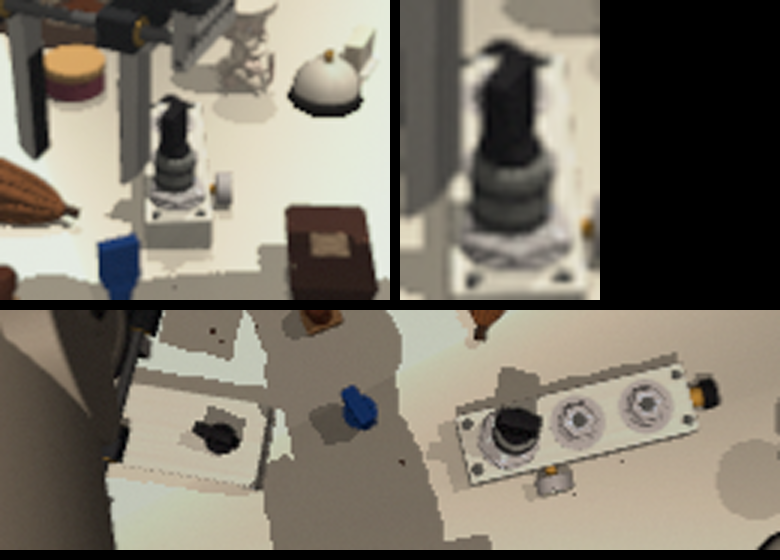

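The plug stands upright in the fitting at about (515,428) in the lower view. Its top is at z≈0.122, against 0.123 expected when locked. The slim plug is still in the rack and nothing else has shifted. Handing in.

```bash
python3 -c "
from h import *
print(env.close_job())"
```

```text
the job is handed in; nothing more can be done
None
```

The thick plug is locked in the open fitting, and I handed the job in at about 19.5 s. No verdict was reported.

**First grasp:** it closed on air because the tool was really about 38 mm higher than its reported z. I checked this against the camera depth, corrected for it, and re-gripped the plug at 45 N.

**Insertion:** I felt the plug into the mouth and eased off the side loads on the way down. The last push reached about 34 N at the hard stop, above the 8 to 14 N needed but below the 60 N limit.

**Last checks:**
- **Retention:** I meant to pull with about 8 N, but the pull rose to about 38 N. The plug moved less than 1 mm and returned to the same height.
- **Height:** after release the plug's top reads 0.121 to 0.123 m in the two cameras, against 0.123 m expected when locked. It stands upright on the cartridge axis.
- **Surroundings:** the slim plug is still in the rack, nothing else was touched, and the gripper is clear of everything.
- **Not checked:** the two jaw travels can't be read from the state, so the lock is judged from force, height and the pull test.

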